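# Shield wall before the valve test

### The job

The valve in the little vise is about to be pressure-tested. First lay every black steel block on the white base strip as a shield wall in running bond: one block lengthwise in each of the three marked bays, the remaining ones on top along the wall, each centred over the joint between the two blocks beneath it. Only when the wall stands, slide the catch on the release box fully aside, press the button it uncovers all the way down, let go, and slide the catch fully back over the button, leaving the wall standing and the spring retainer, valve disc and adapter nut where they lie.

Things in the scene. Friction and masses are not known exactly. Their poses are not given: they have to be found in the camera images.
- block0: black steel bar block, 60 mm long along its own y, square section 30 x 30 mm, about 0.42 kg; origin at its centre (15 mm above what it lies on). All blocks are alike and any of the four long sides may be up. At the start four to six of them lie on the counter, long axis roughly along world y; the others are absent (None)
- block1: black steel bar block, 60 mm long along its own y, square section 30 x 30 mm, about 0.42 kg; origin at its centre (15 mm above what it lies on). All blocks are alike and any of the four long sides may be up. At the start four to six of them lie on the counter, long axis roughly along world y; the others are absent (None)
- block2: black steel bar block, 60 mm long along its own y, square section 30 x 30 mm, about 0.42 kg; origin at its centre (15 mm above what it lies on). All blocks are alike and any of the four long sides may be up. At the start four to six of them lie on the counter, long axis roughly along world y; the others are absent (None)
- block3: black steel bar block, 60 mm long along its own y, square section 30 x 30 mm, about 0.42 kg; origin at its centre (15 mm above what it lies on). All blocks are alike and any of the four long sides may be up. At the start four to six of them lie on the counter, long axis roughly along world y; the others are absent (None)
- block4: black steel bar block, 60 mm long along its own y, square section 30 x 30 mm, about 0.42 kg; origin at its centre (15 mm above what it lies on). All blocks are alike and any of the four long sides may be up. At the start four to six of them lie on the counter, long axis roughly along world y; the others are absent (None)
- block5: black steel bar block, 60 mm long along its own y, square section 30 x 30 mm, about 0.42 kg; origin at its centre (15 mm above what it lies on). All blocks are alike and any of the four long sides may be up. At the start four to six of them lie on the counter, long axis roughly along world y; the others are absent (None)
- strip: white base strip, fixed, 50 mm wide (its x), 212 long (its y), 6 thick; origin: centre of underside. Dark cross lines bound three 68 mm bays centred at y = -68, 0, +68. Block centres in its frame: bottom course z = 21 in the bays (8 mm joints); second course z = 51, y = -34 and +34; third course (only with six blocks) z = 81, y = 0 (mm); blocks lie along its y, centred on x = 0
- box: release box fixed to the counter: grey housing 90 mm (its x) by 144 mm (its y) by 45 mm high, origin at the centre of its underside. On it two steel rails along y, 8 mm wide, centred at x = -33 and +33 mm, up to z = 73 mm; the button lies between them at y = -35 mm, under the catch when that is shut
- button_top (a point): centre of the top face of the grey round push button, 30 mm across, 67 mm above the counter when up, z up
- button (a joint): travel of the button: 0 up, 0.006 m fully down; spring return, about 5 N when fully down
- catch (a joint): travel of the sliding catch along the box's +y: 0 m fully shut (covers the button), 0.060 m fully open at its stop; stays where it is left, friction about 1.5 N
- catch_fin (a point): top centre, 105 mm above the counter, of the steel fin by which the catch is slid: 14 mm thick along the box's y, 30 mm wide (x), 28 mm tall. It stands on the catch plate, 74 (x) by 54 (y) by 4 mm, underside at z = 73 mm, 19 mm to +y of the plate's centre. Shut, the fin is at y = -16 mm in the box's frame; axes as the box's
- vise: miniature blue bench vise, fixed, with capped jaws holding a brass angle valve, 75 x 110 mm on the counter, 120 mm high with the valve; beyond the strip; origin at the centre of its underside
- retainer: bystander: stainless cup-shaped spring retainer, 38 mm across, 22 mm high, loose; origin under its centre
- disc: bystander: cloudy white acetal valve disc, 42 mm across, 12 mm high, loose; origin under its centre
- nut: bystander: matte black round adapter nut, 38 mm across, 24 mm high with a 20 mm bore, loose; origin under its centre
Mind the look-alikes: they are no part of the job. What is shaped like the block5 but orange, red or yellow is not meant.

How it is judged:
By the outcome, as a careful person would: the job done as asked, in the order asked, and still so for the second after the job is handed in, with the robot touching nothing.
Of block0, block1, block2, block3, block4, block5 only 4 to 6 are there at a start; the rules pass over those that are not, and their reading is None.
At some moment in a run one of block0, block1, block2, block3, block4, block5 may be knocked a few centimetres aside while the robot is not near it.
Once in a run the grip may slacken for a moment while it holds something.
It also fails if it takes over 210 s, if anything falls off the work surface, if the arm or the gripper's body presses on something with over 40 N, if the wrist force passes 120 N, or if a joint passes its speed limit or range.

### The arm

A 7-joint arm with a two-finger parallel gripper is mounted at the origin on the work surface. World frame = base frame: x ahead of the robot, y to its left, z up, the work surface at z = 0. Lengths are in m, angles in rad, forces in N, time in s.
With the tool pointing down it reaches from about 0.425 to 0.925 m from the base axis. Payload 6.8 kg.
Tool frame: the origin (TCP) lies between the finger pads; the fingertips stand 14 mm ahead of it and the grasp point (between the pads) lies 5 mm behind it; z points along the fingers, y is the line along which they close (so a half turn about z gives the same grasp; the last joint's range is limited). The gripper opens to 85 mm and grips with 20 to 120 N. Pads are 22 mm wide; open, the fingers measure 114 mm over their backs; the gripper's body (76 mm by 85 mm) begins 54 mm behind the grasp point. The pads swing forward as they close: fully open they stand 13 mm farther back than shut.
Start: joints at [1.214, 0.477, 0.022, 1.555, -0.011, 1.109, -0.083], TCP at [0.166, -0.654, 0.245] pointing down, gripper open.
Joint ranges: [-2.96, 2.96], [-0.34, 2.1], [-1.41, 1.46], [0.24, 2.44], [-1.37, 4.51], [0.17, 1.92], [-2.96, 2.96]. Speed limits (rad/s): [2.39, 2.39, 3.14, 3.14, 3.14, 3.14, 3.14].

### API

Orientations are given as a rotation vector (axis times angle).
In Python, from bench import r, eyes, ticket gives the robot as it stands. The module is installed in compiled form; this text tells all that it offers.
- The arm moves only by the tool arm_command, never from a script. Its argument "plan" is text: rows parted by semicolons, each of 4 numbers parted by spaces: the shift along the tool's x, y, z in m, then the turn about the tool's z in degrees. In form: tx ty tz yaw; .... A call has 1 to 20 rows; each row shifts and turns the commanded pose from where the row before left it, along the tool's axes as they then stand; what a row does not reach is not made up. A row lasts 1/8 s, in which the tool goes at most 62.5 mm and 10.7 degrees, less where a joint would pass 70% of its speed; a pose out of reach is approached as far as the arm can. A call is refused whole if a number of a shift passes 0.0625 or a number of a turn 10.7, either way. A call with a gripper value outside its range is refused whole. "hand" is the closure, from -1 (fully open) to 1 (shut), set as the call begins (left out, the last holds). The fingers move at their own pace and stop on an object; "grip_force" is the grip in N (left out, the last holds). Time passes only in rows, so rows that do not move let the fingers close. It gives the time, the measured TCP pose, the force, the opening and the grip force at its end, in the units of the state.
- r.get_obs(): the state, without advancing time (a new reading comes with each control period).
- eyes.grab_frame(name): name is "side" or "top"; returns (picture, depth): 400x640x3 uint8, red, green, blue; 400x640 float32, m along the optical axis (not along the pixel's ray), 0 where there is no reading.
- eyes.calibration(name): a dict with "fov_y" (degrees; the focal length in pixels is half the picture's height over the tangent of half this angle, whatever the lens; pixels are square), "cx", "cy" (the principal point, pixels), "origin" and "attitude" of the camera in the world. Camera axes: x right, y up, looking along -z (the intrinsics and any distortion apply to the point x, -y, -z); pixel columns grow to the right and rows downward; lengths in m; the calibration is good to about 2 mm. A picture is of the moment at which its call begins. calibration takes no time and is no camera call.
- ticket.hand_in(): hands the job in; it is judged then, once.
The state is a dict: "clock": time; "joints": joint angles; "qvel": joint speeds; "tau": joint torques, N m; "tcp_pos": TCP position; "orientation": TCP orientation; "contact_force": force on the tool from outside, world axes, zero at the start; "moment": the same for the moment, N m; "grip_width": finger opening in m; "gripper_force": force on a finger pad.
Only numpy, scipy, OpenCV 4.12 (cv2) and the standard library are available. Lean on these libraries where they do the work, as an engineer would, in place of code of your own. Each camera call takes 0.05 s, during which the arm holds its last target. There are 200 camera calls.

## Working session

There is one attempt and no reset: what is moved stays moved. The work goes in short steps, Python scripts to look and compute and a tool call to move; the robot and the scene stay as the last step left them, time stands still between calls to the robot, and variables do not carry over. Pictures are saved under pics/ and viewed, at most 14 in all, crops included, and the job is handed in when it is done.

Besides the shell and the picture viewer there is one more tool, called after ">>>" as name(argument=value, ...) on one line, values as JSON. arm_command: Moves the arm, as the interface text tells. Its arguments: {"type":"object","properties":{"plan":{"type":"string"},"hand":{"type":"number"},"grip_force":{"type":"number"}},"required":["plan"]}

```bash
mkdir -p pics
cat > h.py <<'E'
import numpy as np, cv2
from scipy.spatial.transform import Rotation as R
from bench import r, eyes, ticket
def att(c):
    a=np.array(c["attitude"],float)
    return a if a.shape==(3,3) else (R.from_rotvec(a).as_matrix() if a.size==3 else None)
def foc(c): return 200/np.tan(np.radians(c["fov_y"])/2)
E
python3 - <<'E'
from h import *
print(r.get_obs())
for n in("side","top"):
    print(n,eyes.calibration(n)); p,d=eyes.grab_frame(n); cv2.imwrite(f"pics/{n}0.png",p[:,:,::-1]); np.save(n+"0.npy",d); print(d.min(),d.max())
E
```

```text
{'clock': 0.0, 'joints': array([ 1.21390843,  0.47778367,  0.02233873,  1.55642576, -0.01148883,
        1.10929458, -0.08309553]), 'qvel': array([-0.00011366, -0.00054451,  0.00098126, -0.00228674,  0.00190554,
       -0.00089241,  0.00030344]), 'tau': array([ 4.17069832e-04, -5.96444929e+01,  1.60814691e+00, -2.81193513e+01,
        1.24909295e-02,  9.39056132e-03,  1.16938885e-06]), 'tcp_pos': array([ 0.16605539, -0.65368691,  0.24434754]), 'orientation': array([-3.11557860e+00, -3.89621540e-01,  5.66284609e-04]), 'contact_force': array([ 0.26194851, -0.08232495,  0.72882637]), 'moment': array([0.02694329, 0.0316495 , 0.00144266]), 'gripper_force': 0.0, 'grip_width': 0.08562399650170868}
side {'fov_y': 55.55955223960893, 'cx': 319.20150553762426, 'cy': 197.6961027164246, 'origin': array([0.29649699, 0.77569111, 0.79983939]), 'attitude': array([ 0.20371636, -1.17977492, -2.53398321])}
0.0 3.7469947
top {'fov_y': 46.41435437444675, 'cx': 316.1297191730058, 'cy': 196.8897834432753, 'origin': array([ 0.47534197, -0.03442264,  1.18525822]), 'attitude': array([ 0.09943661, -0.10794976, -1.54155949])}
0.0 2.0948727
```

View pics/side0.png

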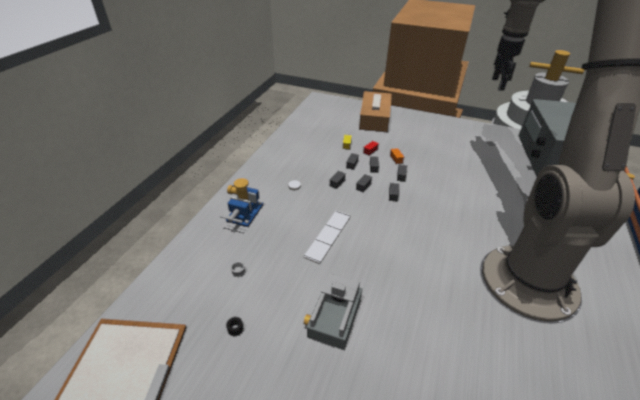

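View pics/top0.png

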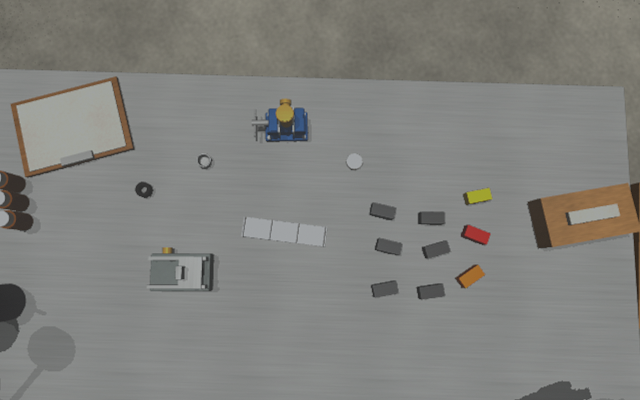

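The top view shows six dark blocks at about (383,211), (432,218), (389,246), (436,249), (385,288) and (431,291). The coloured look-alikes are yellow (479,196), red (476,235) and orange (471,276). The strip is at (285,231) and the box at (181,272), with the fin near (181,272). I'll measure and check with an enlarged crop.

```bash
cat >> h.py <<'E'
def rays(n,px):
    c=eyes.calibration(n);f=foc(c);px=np.atleast_2d(px).astype(float)
    d=np.c_[(px[:,0]-c["cx"])/f,-(px[:,1]-c["cy"])/f,-np.ones(len(px))]
    return np.array(c["origin"]),d@att(c).T
def plane(n,px,z):
    o,d=rays(n,px); return o+d*((z-o[2])/d[:,2])[:,None]
def proj(n,X):
    c=eyes.calibration(n);f=foc(c);p=(np.atleast_2d(X)-c["origin"])@att(c)
    return np.c_[c["cx"]+f*p[:,0]/-p[:,2],c["cy"]-f*p[:,1]/-p[:,2]]
def deproj(n,d,u,v):
    o,q=rays(n,[[u,v]]); return (o+q*d[int(round(v)),int(round(u))])[0]
def rects(n,p,mask,z,amin=150,amax=1500):
    out=[]
    for c in cv2.findContours(mask.astype(np.uint8),cv2.RETR_EXTERNAL,cv2.CHAIN_APPROX_NONE)[0]:
        if amin<cv2.contourArea(c)<amax:
            (u,v),wh,a=cv2.minAreaRect(c); b=cv2.boxPoints(((u,v),wh,a)); W=plane(n,b,z)
            e=W[1]-W[0],W[2]-W[1]; L=[np.linalg.norm(k) for k in e]; k=e[int(L[1]>L[0])]
            yaw=np.degrees(np.arctan2(k[0],k[1])); yaw=(yaw+90)%180-90  # tilt of long axis from +y toward +x
            C=plane(n,[[u,v]],z)[0]; out.append((round(u),round(v),C.round(4),round(yaw,1),np.round(sorted(L),3)))
    return out
E
python3 - <<'E'
from h import *
p=cv2.imread("pics/top0.png");d=np.load("top0.npy")
hsv=cv2.cvtColor(p,cv2.COLOR_BGR2HSV)
for uv in [(383,211),(432,218),(389,246),(436,249),(385,288),(431,291),(476,235)]: print(uv,p[uv[1],uv[0]],deproj("top",d,*uv).round(4))
m=(hsv[...,2]<100); m[:, :340]=0; m[:190]=0; m[310:]=0; m[:,460:]=0
print(*rects("top",p,m,.03),sep="\n")
print("strip", [deproj("top",d,*q).round(4) for q in [(257,228),(285,231),(311,235),(285,260)]])
m=(hsv[...,2]>170); m[:,:235]=0;m[:,335:]=0;m[:205]=0;m[255:]=0
m=cv2.morphologyEx(m.astype(np.uint8),cv2.MORPH_CLOSE,np.ones((5,5)))
print(*rects("top",p,m,.006,500,3000),sep="\n")
for q in [(181,272),(193,272),(165,272),(204,161),(144,190),(355,161),(285,115)]: print(q,p[q[1],q[0]],deproj("top",d,*q).round(4))
a=cv2.resize(p[180:310,230:500],None,fx=2.9,fy=2.9,interpolation=cv2.INTER_CUBIC)
b=cv2.resize(p[235:305,130:230],None,fx=2.9,fy=2.9,interpolation=cv2.INTER_CUBIC)
o=np.zeros((a.shape[0]+b.shape[0],a.shape[1],3),np.uint8);o[:a.shape[0]]=a;o[a.shape[0]:,:b.shape[1]]=b
ds=cv2.imread("pics/side0.png")
s=cv2.resize(ds[280:350,295:370],None,fx=2.9,fy=2.9,interpolation=cv2.INTER_CUBIC);o[a.shape[0]:,320:320+s.shape[1]]=s
cv2.imwrite("pics/crop0.png",o)
E
```

```text
(383, 211) [84 84 83] [ 0.5988 -0.2065  0.0274]
(432, 218) [80 81 80] [ 0.5845 -0.3287  0.0282]
(389, 246) [84 84 83] [ 0.5121 -0.2214  0.0311]
(436, 249) [80 81 79] [ 0.5078 -0.3374  0.0309]
(385, 288) [83 84 84] [ 0.4101 -0.2121  0.0318]
(431, 291) [81 81 80] [ 0.4055 -0.3254  0.0269]
(476, 235) [ 49  52 161] [ 0.5451 -0.438   0.0276]
(430, 291, array([ 0.4058, -0.3226,  0.03  ]), np.float64(-10.0), array([0.032, 0.066]))
(384, 288, array([ 0.4088, -0.2098,  0.03  ]), np.float64(-11.6), array([0.032, 0.063]))
(436, 249, array([ 0.5075, -0.3365,  0.03  ]), np.float64(-18.0), array([0.031, 0.066]))
(388, 247, array([ 0.5105, -0.2193,  0.03  ]), np.float64(12.5), array([0.032, 0.064]))
(431, 218, array([ 0.5842, -0.3258,  0.03  ]), np.float64(-1.5), array([0.03 , 0.065]))
(382, 211, array([ 0.598 , -0.2042,  0.03  ]), np.float64(12.6), array([0.034, 0.064]))
strip [array([0.5496, 0.109 , 0.0013]), array([0.5437, 0.0376, 0.0052]), array([ 0.5354, -0.0284,  0.0032]), array([ 0.4711,  0.0354, -0.0008])]

(181, 272) [114 115 113] [0.4381 0.2655 0.1046]
(193, 272) [157 158 156] [0.4378 0.246  0.0736]
(165, 272) [112 113 107] [0.435  0.3205 0.045 ]
(204, 161) [157 158 156] [0.7184 0.2527 0.0032]
(144, 190) [127 128 126] [0.639  0.4019 0.0014]
(355, 161) [164 162 160] [ 0.7271 -0.1359  0.0135]
(285, 115) [ 72 146 159] [0.8101 0.0401 0.1201]
```

View pics/crop0.png

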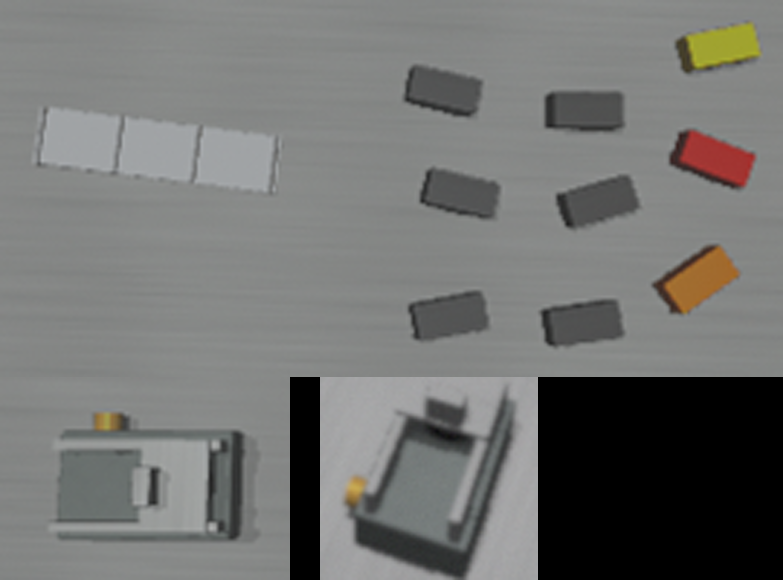

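Run:
```python
from h import *
P={n:cv2.imread(f"pics/{n}0.png") for n in("top","side")};D={n:np.load(n+"0.npy") for n in P}
for n,(u0,u1,v0,v1) in {"top":(235,335,205,255),"side":(295,360,200,270)}.items():
    g=cv2.cvtColor(P[n],cv2.COLOR_BGR2GRAY).astype(int); s=np.zeros(g.shape,bool); s[v0:v1,u0:u1]=True
    bg=np.median(g[s]); m=(s&(g>bg+18)); 
    m=cv2.morphologyEx(m.astype(np.uint8),cv2.MORPH_CLOSE,np.ones((5,5)))
    m=cv2.morphologyEx(m,cv2.MORPH_OPEN,np.ones((3,3)))
    cs=max(cv2.findContours(m,cv2.RETR_EXTERNAL,cv2.CHAIN_APPROX_NONE)[0],key=cv2.contourArea)
    W=plane(n,cs[:,0,:],.006)[:,:2]*1000
    (c,wh,a)=cv2.minAreaRect(W.astype(np.float32)); print(n,"strip bg",bg,cv2.contourArea(cs),np.round(c,1),np.round(wh,1),round(a,2))
# box cloud
for n,(u0,u1,v0,v1) in {"top":(140,225,240,300),"side":(300,370,275,350)}.items():
    o,_=rays(n,[[0,0]]); vv,uu=np.mgrid[v0:v1,u0:u1]; px=np.c_[uu.ravel(),vv.ravel()]
    o,q=rays(n,px); X=(o+q*D[n][v0:v1,u0:u1].reshape(-1,1))*1000
    for nm,lo,hi in(("fin",92,115),("plate+rail",66,84),("all",35,200),("deck",38,52)):
        Y=X[(X[:,2]>lo)&(X[:,2]<hi)]
        if len(Y)>5:
            c,wh,a=cv2.minAreaRect(Y[:,:2].astype(np.float32)); print(n,nm,len(Y),np.round(c,1),np.round(wh,1),round(a,1),"z",np.median(Y[:,2]).round(1))
# blocks in side view
g=P["side"].max(2); m=(g<75); 
s=np.zeros(m.shape,np.uint8); s[145:205,325:412]=1
for nm,C in zip("abcdef",[(.4058,-.3226),(.4088,-.2098),(.5075,-.3365),(.5105,-.2193),(.5842,-.3258),(.598,-.2042)]):
    print(nm,proj("side",[[*C,.03]]).round(1))
```

```text
top strip bg 136.0 1397.5 [543.3  37.3] [205.   48.5] 84.1
side strip bg 164.0 738.5 [544.2  40. ] [197.   48.6] 84.64
top fin 92 [437.9 270.9] [27.3 14.5] 0.8 z 104.0
top plate+rail 928 [437.9 285.1] [ 72.3 136.8] 1.5 z 75.4
top all 2298 [437.3 284.9] [ 88.6 145.3] 1.5 z 47.6
top deck 1203 [437.3 284.9] [ 88.6 145.3] 1.5 z 44.3
side fin 124 [435.1 274.8] [29.8 16. ] 3.3 z 105.1
side plate+rail 780 [435.1 286.7] [ 74.5 138.9] 1.4 z 77.7
side all 2387 [439.8 287.9] [ 99.9 145.7] 1.1 z 48.7
side deck 1262 [435.  287.8] [ 90.4 145.2] 1.5 z 46.7
a [[401.4 169.9]]
b [[393.4 188.7]]
c [[373.9 161.4]]
d [[364.  179.9]]
e [[352.3 158.4]]
f [[337.7 176.5]]
```

The crop confirms six plain black blocks (the yellow, red and orange ones are excluded), the strip with its three bays, and the shut catch. The fin is to the right of the open deck, so the catch opens to the left, which is +y. Next I'll refine the block tops without their side faces and plan the first pick.

```bash
cat >> h.py <<'E'
def blocks(p,z=.03):
    g=p.max(2); m=((g>66)&(g<100)).astype(np.uint8); m[:, :300]=0; m[:190]=0; m[330:]=0; m[:,480:]=0
    return rects("top",p,cv2.morphologyEx(m,cv2.MORPH_OPEN,np.ones((3,3))),z,180,700)
def go(X,Y,Z,t):
    """t: tilt (deg) of block long axis from +y toward +x; tool y -> world angle -t"""
    o=r.get_obs(); M=R.from_rotvec(o["orientation"]).as_matrix()
    cur=np.degrees(np.arctan2(M[1,1],M[0,1])); w=(-t-cur+90)%180-90
    a=np.radians(cur+w); ty=np.array([np.cos(a),np.sin(a),0]); tz=np.array([0,0,-1]); tx=np.cross(ty,tz)
    d=np.array([X,Y,Z])-o["tcp_pos"]
    print("t=%.2f tcp"%o["clock"],o["tcp_pos"].round(4),"tilt",(M[2]).round(4)[:2],"grip",round(o["grip_width"],4)," F",o["contact_force"].round(1))
    print("turn %.1f then tx %.4f ty %.4f tz %.4f"%(-w,d@tx,d@ty,d@tz))
E
python3 - <<'E'
from h import *
p,d=eyes.grab_frame("top")
for b in blocks(p): print(*b)
go(.4058,-.322,.12,-10)
E
```

```text
432 291 [ 0.4063 -0.3263  0.03  ] -9.4 [0.032 0.058]
385 288 [ 0.4093 -0.2121  0.03  ] -11.6 [0.032 0.059]
437 249 [ 0.5087 -0.3404  0.03  ] -18.0 [0.031 0.058]
389 246 [ 0.5116 -0.2214  0.03  ] 12.5 [0.029 0.058]
432 217 [ 0.5868 -0.3295  0.03  ] -1.5 [0.025 0.057]
383 210 [ 0.6    -0.2065  0.03  ] 12.6 [0.029 0.059]
t=0.15 tcp [ 0.1661 -0.6538  0.2445] tilt [-0.0001 -0.0014] grip 0.0855  F [0.1 0.2 0.1]
turn -85.7 then tx 0.2851 ty 0.2937 tz 0.1245
```

>>> arm_command(plan="0 0 0 -10.7;0 0 0 -10.7;0 0 0 -10.7;0 0 0 -10.7;0 0 0 -10.7;0 0 0 -10.7;0 0 0 -10.7;0 0 0 -10.7;0.028 0.029 0.0125 0;0.028 0.029 0.0125 0;0.028 0.029 0.0125 0;0.028 0.029 0.0125 0;0.028 0.029 0.0125 0;0.028 0.029 0.0125 0;0.028 0.029 0.0125 0;0.028 0.029 0.0125 0;0.028 0.029 0.0125 0;0.028 0.029 0.0125 0;0 0 0 0", hand=-0.3, grip_force=80)

```text
clock: 2.52
tcp_pos: [0.4057, -0.3251, 0.1195]
orientation: [-2.014, -2.409, -0.002]
contact_force: [-0.4, 0.5, -0.1]
grip_width: 0.0552
gripper_force: 0.0
```

Run:
```python
from h import *
go(.4063,-.3255,.017,-9.4)
print(r.get_obs()["joints"].round(2))
p,d=eyes.grab_frame("top");cv2.imwrite("pics/top1.png",cv2.resize(p[180:400,240:560,::-1],None,fx=2.4,fy=2.4))
```

```text
t=2.52 tcp [ 0.4057 -0.3251  0.1195] tilt [0.0024 0.0001] grip 0.0552  F [-0.4  0.5 -0.1]
turn 0.8 then tx -0.0004 ty 0.0005 tz 0.1025
[ 0.89  0.42 -0.41  2.01  0.23  0.76  0.52]
```

View pics/top1.png

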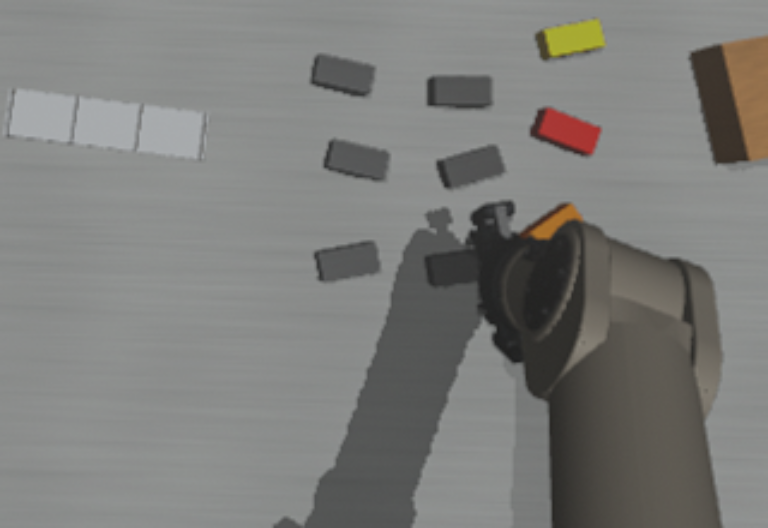

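The picture shows the gripper over the lower-right block, crop (455,268), with fingers straddling it along x. The other blocks haven't moved. I'll descend, grip and lift.

>>> arm_command(plan="0 0 0.02 0.8;0 0 0.02 0;0 0 0.02 0;0 0 0.02 0;0 0 0.015 0;0 0 0.0075 0;0 0 0 0")

```text
clock: 3.45
tcp_pos: [0.4038, -0.3289, 0.0176]
orientation: [-2.039, -2.389, 0.0]
contact_force: [-0.2, 0.4, 0.4]
grip_width: 0.0554
gripper_force: 0.0
```

>>> arm_command(plan="0 0 0 0;0 0 0 0;0 0 0 0;0 0 0 0;0 0 0 0;0 0 0 0;0 0 -0.01 0;0 0 -0.02 0;0 0 -0.02 0;0 0 -0.02 0;0 0 0 0", hand=1)

```text
clock: 4.82
tcp_pos: [0.4045, -0.3292, 0.0891]
orientation: [2.038, 2.388, 0.0]
contact_force: [-0.1, 0.4, -5.5]
grip_width: 0.0291
gripper_force: 79.7
```

```bash
cat >> h.py <<'E'
S=np.array([.5437,.0385]); ST=5.6  # strip centre, tilt
def slot(y,z,X=None):
    t=np.radians(ST); c=S+y*np.array([np.sin(t),np.cos(t)]); return [c[0],c[1],z,ST]
E
python3 - <<'E'
from h import *
print(r.get_obs()["gripper_force"]); print(slot(.068,.083)); go(*slot(.068,.083))
E
```

```text
79.7320032119751
[np.float64(0.5503356371836221), np.float64(0.10617546319876453), 0.083, 5.6]
t=4.83 tcp [ 0.4045 -0.3292  0.0891] tilt [-0.0019  0.0017] grip 0.0291  F [-0.1  0.4 -5.5]
turn 14.6 then tx 0.4475 ty 0.1026 tz 0.0061
```

>>> arm_command(plan="0 0 0 7.3;0 0 0 7.3;0.03 0.007 0 0;0.03 0.007 0 0;0.03 0.007 0 0;0.03 0.007 0 0;0.03 0.007 0 0;0.03 0.007 0 0;0.03 0.007 0 0;0.03 0.007 0 0;0.03 0.007 0 0;0.03 0.007 0 0;0.03 0.007 0 0;0.03 0.007 0 0;0.03 0.007 0 0;0.03 0.007 0 0;0.025 0.0045 0.006 0;0 0 0 0")

```text
clock: 7.08
tcp_pos: [0.5482, 0.107, 0.0805]
orientation: [-2.321, -2.114, 0.001]
contact_force: [-0.0, -0.7, -4.8]
grip_width: 0.0285
gripper_force: 85.1
```

Run:
```python
from h import *
s=slot(.068-.0025,.0235); go(*s); print(r.get_obs()["gripper_force"])
```

```text
t=7.08 tcp [0.5482 0.107  0.0805] tilt [ 0.0011 -0.002 ] grip 0.0285  F [-0.  -0.7 -4.8]
turn 0.3 then tx -0.0031 ty 0.0022 tz 0.0570
85.11014342308044
```

>>> arm_command(plan="-0.003 0.002 0 0.3;0 0 0.02 0;0 0 0.02 0;0 0 0.01 0;0 0 0.004 0;0 0 0.002 0;0 0 0 0;0 0 0 0")

```text
clock: 8.07
tcp_pos: [0.5511, 0.1012, 0.0263]
orientation: [2.331, 2.105, 0.001]
contact_force: [-1.0, 0.0, -4.6]
grip_width: 0.0281
gripper_force: 85.3
```

Run:
```python
from h import *
s=slot(.068-.0025,.0235); go(*s)
```

```text
t=8.07 tcp [0.5511 0.1012 0.0263] tilt [0.0003 0.0009] grip 0.0281  F [-1.   0.  -4.6]
turn -0.2 then tx 0.0024 ty -0.0013 tz 0.0028
```

>>> arm_command(plan="0.002 -0.001 0 0;0 0 0.002 0;0 0 0.001 0;0 0 0 0;0 0 0 0")

```text
clock: 8.7
tcp_pos: [0.5502, 0.1038, 0.0248]
orientation: [2.331, 2.105, 0.001]
contact_force: [-6.4, 0.4, 16.7]
grip_width: 0.0284
gripper_force: 88.3
```

>>> arm_command(plan="0 0 0 0;0 0 0 0;0 0 0 0;0 0 0 0;0 0 -0.02 0;0 0 -0.03 0;0 0 -0.03 0;-0.05 0 -0.02 0;-0.06 0 0 0;-0.06 0 0 0;0 0 0 0", hand=-0.3)

```text
clock: 10.07
tcp_pos: [0.5318, -0.0724, 0.1239]
orientation: [2.34, 2.092, -0.003]
contact_force: [-0.4, 0.7, 0.8]
grip_width: 0.0557
gripper_force: 0.0
```

```bash
cat >> h.py <<'E'
def wall(p,z):
    g=p.max(2); m=((g>66)&(g<100)).astype(np.uint8); m[:, :225]=0; m[:190]=0; m[270:]=0; m[:,345:]=0
    t=np.radians(ST)
    for b in rects("top",p,cv2.morphologyEx(m,cv2.MORPH_OPEN,np.ones((3,3))),z,150,2000):
        e=b[2][:2]-S; print("wall",b,"strip x %.1f y %.1f"%(1000*(e[0]*np.cos(t)-e[1]*np.sin(t)),1000*(e[0]*np.sin(t)+e[1]*np.cos(t))))
E
python3 - <<'E'
from h import *
p,d=eyes.grab_frame("top");wall(p,.036)
for b in blocks(p): print(*b)
q,_=eyes.grab_frame("side")
o=np.vstack([cv2.resize(p[190:270,230:350],None,fx=3.6,fy=3.6),cv2.resize(q[190:280,290:410],None,fx=3.6,fy=3.6)])
cv2.imwrite("pics/w1.png",o[:,:,::-1])
go(.4093,-.2121,.1,-11.6)
E
```

```text
wall (257, 227, array([0.5493, 0.1051, 0.036 ]), np.float64(5.2), array([0.029, 0.063])) strip x -0.9 y 66.8
wall (330, 244, array([ 0.513, -0.077,  0.036]), np.float64(88.9), array([0.067, 0.122])) strip x -19.3 y -117.9
wall (324, 201, array([ 0.6184, -0.0592,  0.036 ]), np.float64(-10.8), array([0.02, 0.1 ])) strip x 83.9 y -89.9
316 287 [ 0.4082 -0.043   0.03  ] 79.7 [0.023 0.206]
437 249 [ 0.5085 -0.3403  0.03  ] -17.2 [0.03  0.058]
389 246 [ 0.5121 -0.2219  0.03  ] 12.5 [0.028 0.058]
432 218 [ 0.5856 -0.3295  0.03  ] -1.5 [0.027 0.057]
383 210 [ 0.5999 -0.2058  0.03  ] 11.8 [0.029 0.058]
327 201 [ 0.6203 -0.0654  0.03  ] -10.8 [0.02  0.113]
t=10.18 tcp [ 0.5329 -0.0665  0.1239] tilt [0.0002 0.0014] grip 0.0556  F [ 0.7  0.9 -0.1]
turn -17.6 then tx -0.1178 ty -0.1504 tz 0.0239
```

View pics/w1.png

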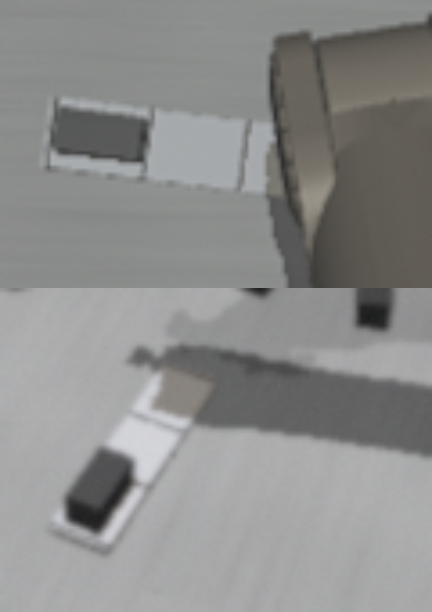

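The first block sits centred in the +y bay, at crop (100,132), 1 mm off. Next is block b.

>>> arm_command(plan="0 0 0 -8.8;0 0 0 -8.8;-0.02 -0.025 0.004 0;-0.02 -0.025 0.004 0;-0.02 -0.025 0.004 0;-0.02 -0.025 0.004 0;-0.02 -0.025 0.004 0;-0.018 -0.025 0.004 0;0 0 0 0;0 0 0 0")

```text
clock: 11.42
tcp_pos: [0.4113, -0.2105, 0.0994]
orientation: [1.979, 2.439, 0.002]
contact_force: [0.5, 0.6, 0.1]
grip_width: 0.0558
gripper_force: 0.0
```

Run:
```python
from h import *
go(.4093,-.2121,.017,-11.6)
p,d=eyes.grab_frame("top")
for b in blocks(p): print(*b)
```

```text
t=11.43 tcp [ 0.4113 -0.2105  0.0994] tilt [-0.0001  0.0016] grip 0.0558  F [0.5 0.6 0.1]
turn 0.3 then tx -0.0011 ty -0.0023 tz 0.0824
437 249 [ 0.5086 -0.3405  0.03  ] -17.2 [0.03  0.058]
389 246 [ 0.5116 -0.2212  0.03  ] 12.5 [0.029 0.059]
432 218 [ 0.5856 -0.3295  0.03  ] -1.5 [0.027 0.057]
383 211 [ 0.5996 -0.2061  0.03  ] 11.1 [0.029 0.06 ]
```

>>> arm_command(plan="-0.001 -0.002 0.02 0.3;0 0 0.02 0;0 0 0.02 0;0 0 0.014 0;0 0 0.008 0;0 0 0 0;0 0 0 0;0 0 0 0")

```text
clock: 12.48
tcp_pos: [0.4084, -0.2136, 0.0173]
orientation: [1.988, 2.431, 0.0]
contact_force: [0.5, 0.4, 1.3]
grip_width: 0.0557
gripper_force: 0.0
```

>>> arm_command(plan="0 0 0 0;0 0 0 0;0 0 0 0;0 0 0 0;0 0 0 0;0 0 0 0;0 0 -0.01 0;0 0 -0.02 0;0 0 -0.02 0;0 0 -0.02 0;0 0 0 0;0 0 0 0", hand=1)

```text
clock: 13.98
tcp_pos: [0.4075, -0.2133, 0.0863]
orientation: [-1.988, -2.431, 0.001]
contact_force: [-0.4, 1.1, -4.4]
grip_width: 0.0286
gripper_force: 79.5
```

Run:
```python
from h import *
go(*slot(0,.085))
```

```text
t=13.97 tcp [ 0.4075 -0.2133  0.0863] tilt [ 0.0004 -0.0008] grip 0.0286  F [-0.4  1.1 -4.4]
turn 17.0 then tx 0.2639 ty 0.1110 tz 0.0013
```

>>> arm_command(plan="0 0 0 8.5;0 0 0 8.5;0.0275 0.012 0 0;0.0275 0.012 0 0;0.0275 0.012 0 0;0.0275 0.012 0 0;0.0275 0.012 0 0;0.0275 0.012 0 0;0.0275 0.012 0 0;0.0275 0.012 0 0;0.0275 0.012 0 0;0.015 0.003 0 0;0 0 0 0;0 0 0 0;0 0 0 0")

```text
clock: 15.85
tcp_pos: [0.5434, 0.0356, 0.0867]
orientation: [2.328, 2.109, -0.002]
contact_force: [-0.0, -0.5, -3.9]
grip_width: 0.0287
gripper_force: 79.4
```

Run:
```python
from h import *
go(*slot(-.0013,.0235))
```

```text
t=15.85 tcp [0.5434 0.0356 0.0867] tilt [-0.001  -0.0005] grip 0.0287  F [-0.  -0.5 -3.9]
turn -0.1 then tx 0.0016 ty 0.0000 tz 0.0632
```

>>> arm_command(plan="0.0015 0 0.02 0;0 0 0.02 0;0 0 0.014 0;0 0 0.005 0;0 0 0.001 0;0 0 0 0;0 0 0 0;0 0 0 0")

```text
clock: 16.85
tcp_pos: [0.5443, 0.0386, 0.0272]
orientation: [2.326, 2.111, 0.001]
contact_force: [-1.3, -0.0, -3.6]
grip_width: 0.0287
gripper_force: 79.5
```

Run:
```python
from h import *
go(*slot(-.0013,.0235))
```

```text
t=16.85 tcp [0.5443 0.0386 0.0272] tilt [0.0001 0.0006] grip 0.0287  F [-1.3 -0.  -3.6]
turn 0.1 then tx -0.0015 ty -0.0006 tz 0.0037
```

>>> arm_command(plan="-0.0015 -0.0005 0.001 0;0 0 0.002 0;0 0 0.0005 0;0 0 0 0;0 0 0 0")

```text
clock: 17.48
tcp_pos: [0.5433, 0.037, 0.0234]
orientation: [2.326, 2.111, -0.001]
contact_force: [-2.5, -1.5, 1.5]
grip_width: 0.0283
gripper_force: 80.0
```

>>> arm_command(plan="0 0 0 0;0 0 0 0;0 0 0 0;0 0 0 0;0 0 -0.02 0;0 0 -0.03 0;0 0 -0.03 0;-0.05 0 0 0;-0.05 0 0 0;-0.05 0 0 0;-0.05 0 0 0;0 0 0 0;0 0 0 0;0 0 0 0", hand=-0.3)

```text
clock: 19.23
tcp_pos: [0.5244, -0.1602, 0.1033]
orientation: [-2.323, -2.114, -0.001]
contact_force: [-0.1, 0.3, 0.5]
grip_width: 0.056
gripper_force: 0.0
```

Run:
```python
from h import *
p,d=eyes.grab_frame("top");wall(p,.036)
for b in blocks(p): print(*b)
go(.5116,-.2212,.085,12.5)
```

```text
wall (284, 231, array([0.5426, 0.0372, 0.036 ]), np.float64(4.5), array([0.029, 0.059])) strip x -1.0 y -1.4
wall (257, 227, array([0.5493, 0.1051, 0.036 ]), np.float64(5.2), array([0.029, 0.063])) strip x -0.9 y 66.8
437 249 [ 0.5088 -0.3411  0.03  ] -17.2 [0.03  0.057]
442 218 [ 0.5838 -0.3544  0.03  ] -1.5 [0.027 0.057]
385 211 [ 0.5986 -0.2111  0.03  ] -1.6 [0.04 0.11]
t=19.27 tcp [ 0.5244 -0.1602  0.1034] tilt [0.0006 0.0001] grip 0.0553  F [ 1.1  0.7 -0.1]
turn 7.1 then tx -0.0623 ty 0.0007 tz 0.0184
```

Block e has been knocked from (432,218) to (442,218), and its new position is measured. Block d is next.

>>> arm_command(plan="0 0 0 7.1;-0.022 0 0.006 0;-0.022 0 0.006 0;-0.018 0.0005 0.006 0;0 0 0 0;0 0 0 0;0 0 0 0")

```text
clock: 20.15
tcp_pos: [0.5115, -0.2213, 0.0856]
orientation: [2.451, 1.965, 0.001]
contact_force: [-0.4, -0.9, -0.0]
grip_width: 0.0556
gripper_force: 0.0
```

Run:
```python
from h import *
go(.5116,-.2212,.017,12.5)
```

```text
t=20.15 tcp [ 0.5115 -0.2213  0.0856] tilt [0.0005 0.0005] grip 0.0556  F [-0.4 -0.9 -0. ]
turn -0.1 then tx 0.0001 ty 0.0000 tz 0.0686
```

>>> arm_command(plan="0 0 0.02 0;0 0 0.02 0;0 0 0.02 0;0 0 0.0085 0;0 0 0 0;0 0 0 0;0 0 0 0")

```text
clock: 21.02
tcp_pos: [0.5116, -0.2227, 0.0176]
orientation: [2.452, 1.962, 0.001]
contact_force: [-1.2, 0.2, -1.5]
grip_width: 0.0554
gripper_force: 0.0
```

>>> arm_command(plan="0 0 0 0;0 0 0 0;0 0 0 0;0 0 0 0;0 0 0 0;0 0 0 0;0 0 -0.01 0;0 0 -0.02 0;0 0 -0.02 0;0 0 -0.02 0;0 0 0 0;0 0 0 0", hand=1)

```text
clock: 22.52
tcp_pos: [0.5102, -0.2223, 0.086]
orientation: [-2.452, -1.962, 0.001]
contact_force: [-0.1, -0.1, -4.4]
grip_width: 0.0286
gripper_force: 79.7
```

Run:
```python
from h import *
go(*slot(-.068,.085))
```

```text
t=22.52 tcp [ 0.5102 -0.2223  0.086 ] tilt [ 0.0001 -0.0014] grip 0.0286  F [-0.1 -0.1 -4.4]
turn -7.1 then tx 0.1948 ty 0.0079 tz 0.0010
```

>>> arm_command(plan="0 0 0 -7.1;0.0275 0.001 0 0;0.0275 0.001 0 0;0.0275 0.001 0 0;0.0275 0.001 0 0;0.0275 0.001 0 0;0.0275 0.001 0 0;0.0285 0.002 0 0;0 0 0 0;0 0 0 0;0 0 0 0")

```text
clock: 23.9
tcp_pos: [0.5371, -0.0319, 0.0863]
orientation: [-2.328, -2.109, 0.002]
contact_force: [-0.2, -0.4, -4.8]
grip_width: 0.0287
gripper_force: 79.4
```

Run:
```python
from h import *
go(*slot(-.069,.0235))
```

```text
t=23.90 tcp [ 0.5371 -0.0319  0.0863] tilt [-0.0007 -0.0011] grip 0.0287  F [-0.2 -0.4 -4.8]
turn -0.0 then tx 0.0017 ty -0.0004 tz 0.0628
```

>>> arm_command(plan="0.0015 -0.0005 0 0;0 0 0.02 0;0 0 0.02 0;0 0 0.014 0;0 0 0.005 0;0 0 0.001 0;0 0 0 0;0 0 0 0;0 0 0 0")

```text
clock: 25.02
tcp_pos: [0.5376, -0.0291, 0.0272]
orientation: [2.326, 2.111, 0.001]
contact_force: [-0.3, -0.8, -5.1]
grip_width: 0.0282
gripper_force: 79.5
```

Run:
```python
from h import *
go(*slot(-.069,.0235))
```

```text
t=25.02 tcp [ 0.5376 -0.0291  0.0272] tilt [-0.      0.0007] grip 0.0282  F [-0.3 -0.8 -5.1]
turn 0.1 then tx -0.0011 ty -0.0005 tz 0.0037
```

>>> arm_command(plan="-0.001 -0.0005 0.001 0;0 0 0.002 0;0 0 0.0005 0;0 0 0 0;0 0 0 0")

```text
clock: 25.65
tcp_pos: [0.5367, -0.0302, 0.0235]
orientation: [2.326, 2.111, -0.0]
contact_force: [-2.8, -1.4, 2.3]
grip_width: 0.0287
gripper_force: 80.2
```

>>> arm_command(plan="0 0 0 0;0 0 0 0;0 0 0 0;0 0 0 0;0 0 -0.02 0;0 0 -0.03 0;0 0 -0.03 0;-0.05 0.02 0 0;-0.05 0 0 0;-0.05 0 0 0;-0.05 0 0 0;-0.05 0 0 0;0 0 0 0;0 0 0 0;0 0 0 0", hand=-0.3)

```text
clock: 27.52
tcp_pos: [0.533, -0.279, 0.1033]
orientation: [-2.323, -2.114, -0.001]
contact_force: [0.6, 0.8, 0.2]
grip_width: 0.0555
gripper_force: 0.0
```

Run:
```python
from h import *
p,d=eyes.grab_frame("top");wall(p,.036)
for b in blocks(p): print(*b)
go(.5086,-.3408,.085,-17.2)
cv2.imwrite("pics/t2.png",cv2.resize(p[180:340,220:480,::-1],None,fx=3,fy=3))
```

```text
wall (312, 234, array([ 0.5358, -0.0301,  0.036 ]), np.float64(4.5), array([0.029, 0.06 ])) strip x -1.2 y -69.0
wall (284, 231, array([0.5426, 0.0373, 0.036 ]), np.float64(4.8), array([0.029, 0.059])) strip x -1.0 y -1.3
wall (257, 227, array([0.5493, 0.1051, 0.036 ]), np.float64(5.2), array([0.029, 0.063])) strip x -0.9 y 66.8
312 234 [ 0.5361 -0.0301  0.03  ] 4.5 [0.029 0.06 ]
383 210 [ 0.5998 -0.205   0.03  ] 11.6 [0.029 0.059]
t=27.57 tcp [ 0.533  -0.2791  0.1033] tilt [0.0007 0.0001] grip 0.0552  F [-0.1  0.2 -1.1]
turn -22.6 then tx -0.0518 ty -0.0415 tz 0.0183
```

View pics/t2.png

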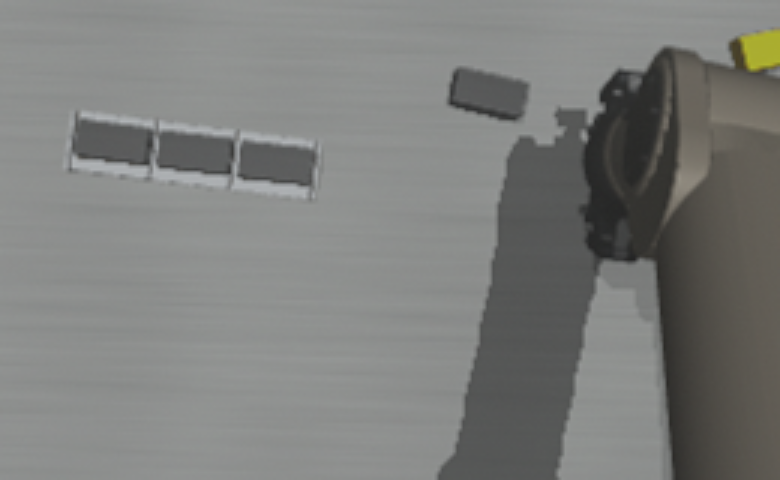

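The bottom course is neat: three blocks in their bays at crop (113,143), (195,153) and (277,163). Now the second course, starting with block f at crop (488,92).

Run:
```python
from h import *
go(.5998,-.2055,.085,11.6)
```

```text
t=27.57 tcp [ 0.533  -0.2791  0.1033] tilt [0.0007 0.0001] grip 0.0552  F [-0.1  0.2 -1.1]
turn 6.2 then tx 0.0855 ty 0.0507 tz 0.0183
```

>>> arm_command(plan="0 0 0 6.2;0.0215 0.0125 0.0045 0;0.0215 0.0125 0.0045 0;0.0215 0.0125 0.0045 0;0.0215 0.0125 0.0045 0;0 0 0 0;0 0 0 0;0 0 0 0")

```text
clock: 28.58
tcp_pos: [0.5982, -0.208, 0.0854]
orientation: [2.438, 1.981, -0.001]
contact_force: [0.1, 0.2, -0.2]
grip_width: 0.0558
gripper_force: 0.0
```

Run:
```python
from h import *
go(.5998,-.2055,.017,11.6)
```

```text
t=28.57 tcp [ 0.5982 -0.208   0.0854] tilt [-0.0008 -0.0002] grip 0.0558  F [ 0.1  0.2 -0.2]
turn -0.2 then tx 0.0028 ty 0.0011 tz 0.0684
```

>>> arm_command(plan="0.003 0.001 0.02 0;0 0 0.02 0;0 0 0.02 0;0 0 0.0085 0;0 0 0 0;0 0 0 0;0 0 0 0")

```text
clock: 29.45
tcp_pos: [0.6011, -0.2043, 0.0176]
orientation: [2.436, 1.982, 0.001]
contact_force: [0.9, -0.4, -0.1]
grip_width: 0.0555
gripper_force: 0.0
```

>>> arm_command(plan="0 0 0 0;0 0 0 0;0 0 0 0;0 0 0 0;0 0 0 0;0 0 0 0;0 0 -0.01 0;0 0 -0.03 0;0 0 -0.03 0;0 0 -0.03 0;0 0 0 0;0 0 0 0", hand=1)

```text
clock: 30.95
tcp_pos: [0.5994, -0.2039, 0.1154]
orientation: [-2.436, -1.981, 0.002]
contact_force: [0.9, 0.3, -3.7]
grip_width: 0.0286
gripper_force: 79.8
```

Run:
```python
from h import *
go(*slot(.034,.115))
```

```text
t=30.95 tcp [ 0.5994 -0.2039  0.1154] tilt [-0.     -0.0022] grip 0.0286  F [ 0.9  0.3 -3.7]
turn -6.1 then tx 0.2698 ty -0.0791 tz 0.0004
```

>>> arm_command(plan="0 0 0 -6.1;0.027 -0.008 0 0;0.027 -0.008 0 0;0.027 -0.008 0 0;0.027 -0.008 0 0;0.027 -0.008 0 0;0.027 -0.008 0 0;0.027 -0.008 0 0;0.027 -0.008 0 0;0.027 -0.008 0 0;0.026 -0.007 0 0;0 0 0 0;0 0 0 0;0 0 0 0")

```text
clock: 32.7
tcp_pos: [0.5482, 0.0701, 0.1161]
orientation: [-2.33, -2.107, 0.002]
contact_force: [0.2, -0.3, -4.5]
grip_width: 0.0286
gripper_force: 79.5
```

Run:
```python
from h import *
go(*slot(.0343,.0535))
```

```text
t=32.70 tcp [0.5482 0.0701 0.1161] tilt [-0.0008 -0.0011] grip 0.0286  F [ 0.2 -0.3 -4.5]
turn -0.1 then tx 0.0024 ty -0.0014 tz 0.0626
```

>>> arm_command(plan="0.002 -0.0015 0 0;0 0 0.02 0;0 0 0.02 0;0 0 0.014 0;0 0 0.005 0;0 0 0 0;0 0 0 0;0 0 0 0;0 0 0 0")

```text
clock: 33.83
tcp_pos: [0.5473, 0.0735, 0.0582]
orientation: [2.328, 2.109, 0.001]
contact_force: [0.5, -0.6, -3.7]
grip_width: 0.0287
gripper_force: 79.7
```

Run:
```python
from h import *
go(*slot(.0343,.0535))
```

```text
t=33.83 tcp [0.5473 0.0735 0.0582] tilt [0.0001 0.0007] grip 0.0287  F [ 0.5 -0.6 -3.7]
turn -0.1 then tx -0.0009 ty -0.0002 tz 0.0047
```

>>> arm_command(plan="-0.001 0 0.002 0;0 0 0.002 0;0 0 0.0005 0;0 0 0 0;0 0 0 0")

```text
clock: 34.45
tcp_pos: [0.547, 0.0724, 0.0535]
orientation: [2.328, 2.109, -0.0]
contact_force: [-1.9, -1.3, 2.5]
grip_width: 0.0287
gripper_force: 80.4
```

>>> arm_command(plan="0 0 0 0;0 0 0 0;0 0 0 0;0 0 0 0;0 0 -0.02 0;0 0 -0.03 0;0 0 -0.02 0;-0.06 0 0 0;-0.06 0 0 0;-0.06 0 0 0;-0.06 0 0 0;-0.04 0 0 0;0 0 0 0;0 0 0 0;0 0 0 0", hand=-0.3)

```text
clock: 36.33
tcp_pos: [0.5199, -0.2042, 0.1233]
orientation: [-2.325, -2.112, -0.001]
contact_force: [0.4, 0.2, 0.1]
grip_width: 0.0559
gripper_force: 0.0
```

Run:
```python
from h import *
p,d=eyes.grab_frame("top");print(deproj("top",d,270,227),deproj("top",d,295,231));wall(p,.066)
for b in blocks(p): print(*b)
go(.5086,-.3408,.085,-17.2)
```

```text
[0.5487746  0.0701351  0.06595128] [0.54249895 0.0110576  0.03683473]
wall (312, 234, array([ 0.5342, -0.0304,  0.066 ]), np.float64(4.5), array([0.028, 0.059])) strip x -2.7 y -69.5
wall (270, 229, array([0.5447, 0.0695, 0.066 ]), np.float64(4.8), array([0.031, 0.126])) strip x -2.0 y 30.9
312 234 [ 0.5361 -0.0302  0.03  ] 4.5 [0.029 0.06 ]
418 210 [ 0.6046 -0.2922  0.03  ] -1.6 [0.033 0.113]
t=36.38 tcp [ 0.5199 -0.2044  0.1234] tilt [0.0006 0.0001] grip 0.0553  F [-0.1 -1.   0.2]
turn -22.7 then tx -0.1270 ty -0.0511 tz 0.0384
```

>>> arm_command(plan="0 0 0 -7.6;0 0 0 -7.6;0 0 0 -7.5;-0.025 -0.01 0.0075 0;-0.025 -0.01 0.0075 0;-0.025 -0.01 0.0075 0;-0.025 -0.01 0.0075 0;-0.025 -0.01 0.0075 0;0 0 0 0;0 0 0 0;0 0 0 0")

```text
clock: 37.75
tcp_pos: [0.5091, -0.3385, 0.0862]
orientation: [1.864, 2.528, 0.001]
contact_force: [0.1, -0.6, -0.3]
grip_width: 0.0554
gripper_force: 0.0
```

Run:
```python
from h import *
p,d=eyes.grab_frame("top")
# second course from depth
vv,uu=np.mgrid[200:255,235:335]; px=np.c_[uu.ravel(),vv.ravel()];o,q=rays("top",px)
X=(o+q*d[200:255,235:335].reshape(-1,1))*1000; t=np.radians(ST)
for lo,hi in((26,50),(55,76)):
    Y=X[(X[:,2]>lo)&(X[:,2]<hi)]; c,wh,a=cv2.minAreaRect(Y[:,:2].astype(np.float32)); e=np.array(c)-S*1000
    print(len(Y),np.median(Y[:,2]),np.round(wh,1),round(a,1),"strip x %.1f y %.1f"%(e[0]*np.cos(t)-e[1]*np.sin(t),e[0]*np.sin(t)+e[1]*np.cos(t)))
go(.5086,-.3408,.017,-17.2)
```

```text
640 35.4076672115452 [195.6  30.6] 84.2 strip x 1.1 y -0.7
317 65.45877787628918 [59.5 29.9] 84.8 strip x 1.5 y 30.9
t=37.80 tcp [ 0.509  -0.3388  0.0862] tilt [0.     0.0006] grip 0.0555  F [-0.2 -0.4  0.3]
turn -0.0 then tx -0.0018 ty -0.0009 tz 0.0692
```

>>> arm_command(plan="-0.002 -0.001 0.02 0;0 0 0.02 0;0 0 0.02 0;0 0 0.009 0;0 0 0 0;0 0 0 0;0 0 0 0")

```text
clock: 38.67
tcp_pos: [0.5084, -0.3428, 0.0176]
orientation: [1.867, 2.525, 0.0]
contact_force: [-0.4, 0.2, 0.1]
grip_width: 0.0558
gripper_force: 0.0
```

>>> arm_command(plan="0 0 0 0;0 0 0 0;0 0 0 0;0 0 0 0;0 0 0 0;0 0 0 0;0 0 -0.01 0;0 0 -0.03 0;0 0 -0.03 0;0 0 -0.03 0;0 0 0 0;0 0 0 0", hand=1)

```text
clock: 40.17
tcp_pos: [0.5069, -0.3421, 0.1155]
orientation: [-1.866, -2.525, 0.001]
contact_force: [0.2, 0.7, -3.9]
grip_width: 0.0289
gripper_force: 79.8
```

Run:
```python
from h import *
go(*slot(-.034,.115))
p,d=eyes.grab_frame("top");q,_=eyes.grab_frame("side")
o=np.vstack([cv2.resize(p[200:260,230:340],None,fx=5,fy=5),cv2.resize(q[200:262,295:405],None,fx=5,fy=5)])
cv2.imwrite("pics/w2.png",o[:590,:,::-1])
```

```text
t=40.17 tcp [ 0.5069 -0.3421  0.1155] tilt [ 0.0014 -0.0016] grip 0.0289  F [ 0.2  0.7 -3.9]
turn 22.6 then tx 0.3484 ty -0.0005 tz 0.0005
```

View pics/w2.png

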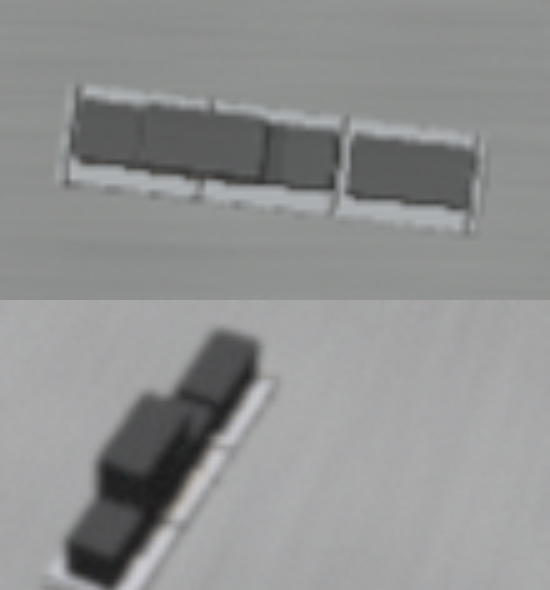

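The top view shows the upper block spanning crop x 143–265, with the strip's joint line near x 206. I'll compute the offset from these edges.

Run:
```python
from h import *
t=np.radians(ST)
def s(c,z):
    W=plane("top",[[230+(c[0]-2)/5,200+(c[1]-2)/5]],z)[0][:2]-S; return np.round(1000*np.array([W[0]*np.cos(t)-W[1]*np.sin(t),W[0]*np.sin(t)+W[1]*np.cos(t)]),1)
print("upper L,R",s((143,135),.066),s((265,148),.066))
print("strip marks",s((206,145),.006),s((341,165),.006),s((73,135),.006),s((475,183),.006))
print("bottom -y blk L,R",s((350,165),.036),s((475,178),.036), "mid R",s((337,157),.036),"left L",s((76,130),.036))
```

```text
upper L,R [-0.6 60.2] [0.5 1.3]
strip marks [ 1.6 35.4] [  0.  -33.6] [ -1.8 102.7] [  -0.6 -101.8]
bottom -y blk L,R [ -1.  -39.1] [   0.3 -100.9] mid R [  2.1 -32.3] left L [-0.6 97. ]
```

>>> arm_command(plan="0 0 0 7.6;0 0 0 7.5;0 0 0 7.5;0.029 0 0 0;0.029 0 0 0;0.029 0 0 0;0.029 0 0 0;0.029 0 0 0;0.029 0 0 0;0.029 0 0 0;0.029 0 0 0;0.029 0 0 0;0.029 0 0 0;0.029 0 0 0;0.029 0 0 0;0 0 0 0;0 0 0 0;0 0 0 0")

```text
clock: 42.52
tcp_pos: [0.5412, 0.0026, 0.1163]
orientation: [-2.328, -2.109, 0.002]
contact_force: [-0.8, 0.2, -3.9]
grip_width: 0.0285
gripper_force: 79.5
```

Run:
```python
from h import *
go(*slot(-.0345,.0535))
```

```text
t=42.52 tcp [0.5412 0.0026 0.1163] tilt [-0.0007 -0.0009] grip 0.0285  F [-0.8  0.2 -3.9]
turn -0.0 then tx 0.0015 ty -0.0010 tz 0.0628
```

>>> arm_command(plan="0.001 -0.001 0 0;0 0 0.02 0;0 0 0.02 0;0 0 0.014 0;0 0 0.004 0;0 0 0 0;0 0 0 0;0 0 0 0;0 0 0 0")

```text
clock: 43.65
tcp_pos: [0.5409, 0.005, 0.0592]
orientation: [2.326, 2.111, 0.001]
contact_force: [-0.3, 0.6, -4.3]
grip_width: 0.0284
gripper_force: 79.5
```

Run:
```python
from h import *
go(*slot(-.0345,.0535))
```

```text
t=43.65 tcp [0.5409 0.005  0.0592] tilt [0.     0.0006] grip 0.0284  F [-0.3  0.6 -4.3]
turn 0.1 then tx -0.0009 ty -0.0005 tz 0.0057
```

>>> arm_command(plan="-0.001 -0.0005 0.002 0;0 0 0.002 0;0 0 0.0015 0;0 0 0 0;0 0 0 0")

```text
clock: 44.28
tcp_pos: [0.5399, 0.004, 0.0535]
orientation: [2.326, 2.111, -0.001]
contact_force: [-2.9, -0.8, 2.7]
grip_width: 0.0286
gripper_force: 80.2
```

>>> arm_command(plan="0 0 0 0;0 0 0 0;0 0 0 0;0 0 0 0;0 0 -0.02 0;0 0 -0.03 0;0 0 -0.02 0;-0.06 0 0 0;-0.06 0 0 0;-0.06 0 0 0;-0.06 0 0 0;0 0 0 0;0 0 0 0;0 0 0 0", hand=-0.3)

```text
clock: 46.02
tcp_pos: [0.5173, -0.2329, 0.1233]
orientation: [-2.323, -2.114, -0.001]
contact_force: [0.0, -0.2, -0.1]
grip_width: 0.0556
gripper_force: 0.0
```

```bash
cat >> h.py <<'E'
def cloud():
    t=np.radians(ST)
    for n,(u0,u1,v0,v1) in {"top":(235,335,195,255),"side":(295,365,190,270)}.items():
        p,d=eyes.grab_frame(n); vv,uu=np.mgrid[v0:v1,u0:u1]; o,q=rays(n,np.c_[uu.ravel(),vv.ravel()])
        X=(o+q*d[v0:v1,u0:u1].reshape(-1,1))*1000; e=X[:,:2]-S*1000
        sx=e[:,0]*np.cos(t)-e[:,1]*np.sin(t); sy=e[:,0]*np.sin(t)+e[:,1]*np.cos(t)
        for zc,segs in((36,((30,105),(-30,30),(-105,-34))),(66,((0,70),(-70,0))),(96,((-40,40),))):
            for a,b in segs:
                k=(abs(X[:,2]-zc)<7)&(sy>a)&(sy<b)&(abs(sx)<30)
                if k.sum()>30: print(n,zc,k.sum(),"x %.1f..%.1f  y %.1f..%.1f  z %.1f"%(*np.percentile(sx[k],[3,97]),*np.percentile(sy[k],[1.5,98.5]),np.median(X[k,2])))
    return p
E
python3 - <<'E'
from h import *
cloud(); p,_=eyes.grab_frame("top")
for b in blocks(p): print(*b)
go(.5838,-.3544,.085,-1.5)
E
```

```text
top 36 163 x -13.0..15.7  y 64.9..96.1  z 34.9
top 36 177 x -13.5..15.0  y -98.2..-62.9  z 35.3
top 66 318 x -12.9..15.6  y 1.7..60.1  z 65.2
top 66 313 x -13.2..15.0  y -63.2..-5.3  z 65.3
side 36 170 x -16.2..12.4  y 37.6..99.4  z 37.5
side 36 41 x -17.3..5.0  y -97.4..-36.8  z 36.9
side 66 207 x -16.6..11.9  y 3.7..64.1  z 67.6
side 66 173 x -16.6..12.7  y -60.2..-2.1  z 67.7
312 234 [ 0.5372 -0.0301  0.03  ] 4.2 [0.031 0.061]
t=46.17 tcp [ 0.5172 -0.2335  0.1234] tilt [0.0003 0.0001] grip 0.0557  F [-0.1  0.2 -0.7]
turn -6.9 then tx -0.1226 ty 0.0634 tz 0.0384
```

The wall is within about 2 mm in both views. The last one is block e, the knocked block.

>>> arm_command(plan="0 0 0 -6.9;-0.0245 0.0125 0.0075 0;-0.0245 0.0125 0.0075 0;-0.0245 0.0125 0.0075 0;-0.0245 0.0125 0.0075 0;-0.0245 0.0125 0.0075 0;0 0 0 0;0 0 0 0;0 0 0 0")

```text
clock: 47.3
tcp_pos: [0.5824, -0.3544, 0.0862]
orientation: [-2.193, -2.249, -0.001]
contact_force: [0.3, 0.3, 0.1]
grip_width: 0.0556
gripper_force: 0.0
```

Run:
```python
from h import *
go(.5838,-.3544,.017,-1.5)
q,_=eyes.grab_frame("side");p,_=eyes.grab_frame("top")
print(proj("side",[[.5838,-.3544,.03]]))
cv2.imwrite("pics/s3.png",np.hstack([cv2.resize(q[120:210,310:430],None,fx=3.3,fy=3.3),cv2.resize(p[190:280,400:520],None,fx=3.3,fy=3.3)])[:,:,::-1])
```

```text
t=47.30 tcp [ 0.5824 -0.3544  0.0862] tilt [0.0004 0.0002] grip 0.0556  F [0.3 0.3 0.1]
turn -0.1 then tx -0.0000 ty 0.0014 tz 0.0692
[[354.78044081 154.3002041 ]]
```

View pics/s3.png

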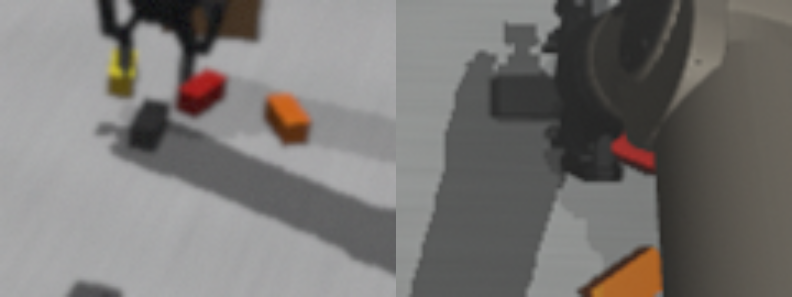

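The black block is at side crop (148,122), which matches the projection at (355,154). The red block at (201,92) is clear of the fingers.

>>> arm_command(plan="0 0.0015 0.02 0;0 0 0.02 0;0 0 0.02 0;0 0 0.009 0;0 0 0 0;0 0 0 0;0 0 0 0")

```text
clock: 48.28
tcp_pos: [0.5843, -0.3561, 0.0177]
orientation: [2.194, 2.246, 0.001]
contact_force: [0.1, -0.5, -0.5]
grip_width: 0.0554
gripper_force: 0.0
```

>>> arm_command(plan="0 0 0 0;0 0 0 0;0 0 0 0;0 0 0 0;0 0 0 0;0 0 0 0;0 0 -0.01 0;0 0 -0.03 0;0 0 -0.03 0;0 0 -0.03 0;0 0 -0.03 0;0 0 0 0;0 0 0 0", hand=1)

```text
clock: 49.9
tcp_pos: [0.5826, -0.3553, 0.1451]
orientation: [-2.193, -2.246, 0.001]
contact_force: [-0.8, -0.1, -5.8]
grip_width: 0.0286
gripper_force: 79.8
```

Run:
```python
from h import *
go(*slot(0,.145))
```

```text
t=49.90 tcp [ 0.5826 -0.3553  0.1451] tilt [ 0.0012 -0.0025] grip 0.0286  F [-0.8 -0.1 -5.8]
turn 7.0 then tx 0.3882 ty -0.0771 tz 0.0001
```

>>> arm_command(plan="0 0 0 7;0.029 -0.006 0 0;0.029 -0.006 0 0;0.029 -0.006 0 0;0.029 -0.006 0 0;0.029 -0.006 0 0;0.029 -0.006 0 0;0.029 -0.006 0 0;0.029 -0.006 0 0;0.029 -0.006 0 0;0.029 -0.006 0 0;0.029 -0.006 0 0;0.029 -0.006 0 0;0.029 -0.005 0 0;0.01 0 0 0;0 0 0 0;0 0 0 0;0 0 0 0")

```text
clock: 52.15
tcp_pos: [0.5452, 0.0354, 0.1466]
orientation: [2.33, 2.107, -0.001]
contact_force: [-0.7, 0.7, -4.7]
grip_width: 0.0288
gripper_force: 79.7
```

Run:
```python
from h import *
go(*slot(-.0005,.0835))
```

```text
t=52.15 tcp [0.5452 0.0354 0.1466] tilt [-0.0007 -0.0002] grip 0.0288  F [-0.7  0.7 -4.7]
turn -0.2 then tx 0.0024 ty -0.0018 tz 0.0631
```

>>> arm_command(plan="0.002 -0.002 0 0;0 0 0.02 0;0 0 0.02 0;0 0 0.014 0;0 0 0.004 0;0 0 0 0;0 0 0 0;0 0 0 0;0 0 0 0")

```text
clock: 53.28
tcp_pos: [0.5436, 0.0391, 0.0891]
orientation: [2.328, 2.109, 0.001]
contact_force: [-0.2, -0.1, -4.9]
grip_width: 0.0284
gripper_force: 79.7
```

Run:
```python
from h import *
go(*slot(-.0005,.0835))
```

```text
t=53.27 tcp [0.5436 0.0391 0.0891] tilt [0.     0.0006] grip 0.0284  F [-0.2 -0.1 -4.9]
turn -0.1 then tx -0.0011 ty 0.0002 tz 0.0056
```

>>> arm_command(plan="-0.001 0 0.002 0;0 0 0.002 0;0 0 0.0015 0;0 0 0 0;0 0 0 0")

```text
clock: 53.9
tcp_pos: [0.5432, 0.038, 0.0836]
orientation: [2.328, 2.109, -0.0]
contact_force: [-2.4, -0.5, 2.4]
grip_width: 0.0288
gripper_force: 80.4
```

>>> arm_command(plan="0 0 0 0;0 0 0 0;0 0 0 0;0 0 0 0;0 0 -0.02 0;0 0 -0.03 0;0 0 -0.03 0;0 0 -0.03 0;0.04 -0.02 0 0;0.05 -0.02 0 0;0.05 -0.02 0 0;0.04 -0.02 0 0;0 0 0 0;0 0 0 0;0 0 0 0", hand=-0.3)

```text
clock: 55.78
tcp_pos: [0.482, 0.2235, 0.1931]
orientation: [2.33, 2.106, -0.001]
contact_force: [-0.5, -0.0, 0.3]
grip_width: 0.0554
gripper_force: 0.0
```

Run:
```python
from h import *
q=cloud();p,_=eyes.grab_frame("top")
cv2.imwrite("pics/w4.png",np.hstack([cv2.resize(p[180:300,130:350],None,fx=2,fy=2),cv2.resize(q[160:280,250:425],None,fx=2,fy=2)])[:,:,::-1])
# fin: avg of views
go(.4369,.2705,.16,-1.5)
```

```text
top 36 161 x -13.1..15.9  y 59.2..96.4  z 35.3
top 36 177 x -13.4..15.1  y -98.2..-63.0  z 35.3
top 66 155 x -13.3..15.6  y 32.3..60.5  z 65.6
top 66 180 x -13.5..15.2  y -63.3..-30.3  z 65.4
top 96 330 x -13.3..15.1  y -29.1..28.4  z 95.1
side 36 164 x -16.2..12.5  y 40.7..98.5  z 37.5
side 66 120 x -16.5..10.9  y 14.5..63.5  z 67.3
t=55.92 tcp [0.4819 0.224  0.1932] tilt [-0.0004  0.0001] grip 0.0554  F [ 0.9 -0.2  0.5]
turn -7.3 then tx 0.0476 ty -0.0437 tz 0.0332
```

View pics/w4.png

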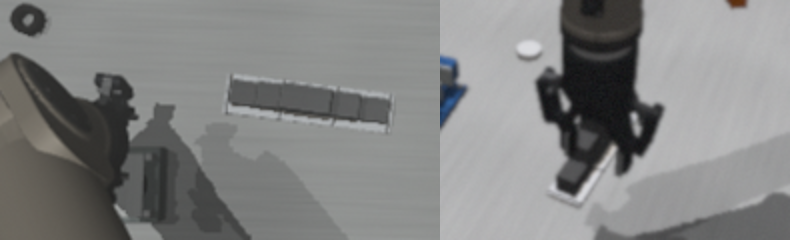

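The six-block wall stands in running bond, top view centred at crop (310,103). Now to the fin.

>>> arm_command(plan="0 0 0 -7.3;0.0235 -0.022 0.011 0;0.0235 -0.0215 0.011 0;0 0 0.011 0;0 0 0 0;0 0 0 0;0 0 0 0")

```text
clock: 56.8
tcp_pos: [0.4374, 0.2703, 0.1607]
orientation: [2.191, 2.251, 0.001]
contact_force: [0.2, 0.5, -0.6]
grip_width: 0.0557
gripper_force: 0.0
```

Run:
```python
from h import *
go(.4369,.2705,.095,-1.5)
```

```text
t=56.80 tcp [0.4374 0.2703 0.1607] tilt [0.0002 0.0007] grip 0.0557  F [ 0.2  0.5 -0.6]
turn 0.1 then tx 0.0002 ty -0.0005 tz 0.0657
```

>>> arm_command(plan="0 0 0.02 0;0 0 0.02 0;0 0 0.015 0;0 0 0.007 0;0 0 0.003 0;0 0 0 0;0 0 0 0")

```text
clock: 57.68
tcp_pos: [0.4369, 0.2711, 0.0958]
orientation: [2.189, 2.253, 0.001]
contact_force: [0.2, -0.8, 0.2]
grip_width: 0.0553
gripper_force: 0.0
```

>>> arm_command(plan="0 0 0 0;0 0 0 0;0 0 0 0;0 0 0 0;0 0 0 0;0 0 0 0", hand=1, grip_force=30)

```text
clock: 58.42
tcp_pos: [0.4363, 0.271, 0.0958]
orientation: [2.189, 2.253, -0.0]
contact_force: [-1.9, 0.1, 4.8]
grip_width: 0.0294
gripper_force: 31.5
```

>>> arm_command(plan="0.006 0 0 0;0.01 0 0 0;0.01 0 0 0;0.01 0 0 0;0.01 0 0 0;0.008 0 0 0;0.004 0 0 0;0.002 0 0 0;0.001 0 0 0;0.001 0 0 0;0 0 0 0;0 0 0 0")

```text
clock: 59.92
tcp_pos: [0.4349, 0.3286, 0.0957]
orientation: [2.188, 2.248, -0.009]
contact_force: [-3.2, -12.3, 16.5]
grip_width: 0.0299
gripper_force: 32.9
```

>>> arm_command(plan="0.002 0 0 0;0 0 0 0;0 0 0 0")

```text
clock: 60.3
tcp_pos: [0.435, 0.3287, 0.0956]
orientation: [2.188, 2.245, -0.013]
contact_force: [-3.8, -17.0, 20.2]
grip_width: 0.0291
gripper_force: 33.4
```

>>> arm_command(plan="0 0 0 0;0 0 0 0;0 0 0 0;0 0 0 0;0 0 -0.02 0;0 0 -0.03 0;0 0 -0.02 0;-0.05 0 0 0;-0.047 0 0 0;0 0 0 0;0 0 0 0;0 0 0 0", hand=-0.3)

```text
clock: 61.8
tcp_pos: [0.4374, 0.2394, 0.1655]
orientation: [-2.187, -2.255, -0.001]
contact_force: [-0.7, 0.2, -0.5]
grip_width: 0.0553
gripper_force: 0.0
```

Run:
```python
from h import *
p,d=eyes.grab_frame("top");q,e=eyes.grab_frame("side")
o,k=rays("side",np.stack(np.meshgrid(np.arange(295,375),np.arange(270,350)),-1).reshape(-1,2))
X=(o+k*e[270:350,295:375].reshape(-1,1))*1000
Y=X[(X[:,2]>94)&(X[:,2]<115)&(abs(X[:,0]-436)<25)&(X[:,1]>295)]
print(len(Y),Y.mean(0) if len(Y) else 0,np.percentile(Y[:,1],[3,97]) if len(Y) else 0)
go(.4375,.2505,.12,-1.5)
cv2.imwrite("pics/b5.png",np.hstack([cv2.resize(p[225:325,120:240],None,fx=3.3,fy=3.3),cv2.resize(q[260:360,280:400],None,fx=3.3,fy=3.3)])[:,:,::-1])
```

```text
123 [433.50574061 333.31022648 104.26842798] [325.02726326 338.38235645]
t=61.90 tcp [0.4373 0.2391 0.1653] tilt [ 0.0006 -0.0001] grip 0.0555  F [-0.3  1.3  0.1]
turn 0.3 then tx 0.0114 ty 0.0005 tz 0.0453
```

View pics/b5.png

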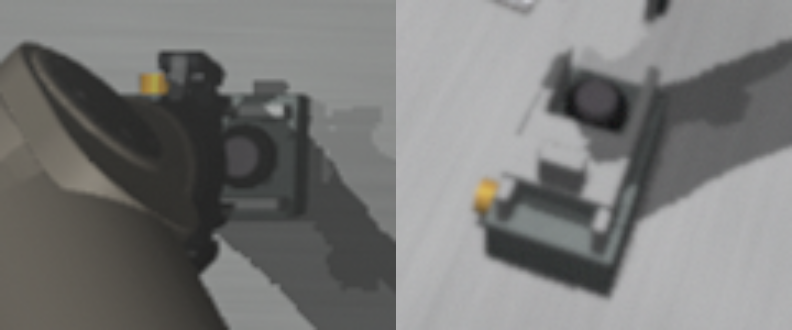

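The catch is against its stop and the dark button is uncovered, at top crop (241,157) and side crop (201,98). I'll locate the button.

Run:
```python
from h import *
a=plane("top",[[120+241/3.3,225+157/3.3]],.067)[0]; b=plane("side",[[280+201/3.3,260+98/3.3]],.067)[0]; print(a,b)
m=(a+b)/2; go(m[0],m[1],.1,-1.5)
```

```text
[0.43619623 0.24748149 0.067     ] [0.43419069 0.25382571 0.067     ]
t=61.90 tcp [0.4373 0.2391 0.1653] tilt [ 0.0006 -0.0001] grip 0.0555  F [-0.3  1.3  0.1]
turn 0.3 then tx 0.0116 ty -0.0018 tz 0.0653
```

>>> arm_command(plan="0.006 -0.001 0 0.3;0.0055 -0.001 0 0;0 0 0.02 0;0 0 0.02 0;0 0 0.015 0;0 0 0.01 0;0 0 0.01 0;0 0 0 0;0 0 0 0;0 0 0 0", hand=1)

```text
clock: 63.15
tcp_pos: [0.4355, 0.2495, 0.0908]
orientation: [2.195, 2.247, 0.001]
contact_force: [-0.2, 0.2, 0.1]
grip_width: -0.0
gripper_force: 0.0
```

>>> arm_command(plan="0 0 0.002 0;0 0 0.002 0;0 0 0.002 0;0 0 0 0;0 0 0 0")

```text
clock: 63.78
tcp_pos: [0.4352, 0.2493, 0.0843]
orientation: [-2.195, -2.248, 0.0]
contact_force: [0.1, 0.5, -0.2]
grip_width: -0.0002
gripper_force: 0.0
```

>>> arm_command(plan="0 0 0.002 0;0 0 0.002 0;0 0 0.002 0;0 0 0 0;0 0 0 0")

```text
clock: 64.4
tcp_pos: [0.4353, 0.2493, 0.0784]
orientation: [2.195, 2.247, 0.0]
contact_force: [-0.7, -0.8, 2.9]
grip_width: -0.0001
gripper_force: 1.4
```

>>> arm_command(plan="0 0 0.001 0;0 0 0.001 0;0 0 0.001 0;0 0 0 0;0 0 0 0")

```text
clock: 65.03
tcp_pos: [0.4353, 0.2493, 0.0754]
orientation: [2.195, 2.247, 0.0]
contact_force: [0.2, -0.9, 4.7]
grip_width: 0.0
gripper_force: 2.3
```

>>> arm_command(plan="0 0 0.001 0;0 0 0.001 0;0 0 0.001 0;0 0 0 0;0 0 0 0;0 0 0 0")

```text
clock: 65.78
tcp_pos: [0.4354, 0.2494, 0.0746]
orientation: [2.194, 2.246, 0.0]
contact_force: [-7.2, -6.6, 32.8]
grip_width: 0.0001
gripper_force: 16.4
```

The button is bottomed: the force jumped to 33 N at full travel. Let go, then return to the fin.

>>> arm_command(plan="0 0 -0.003 0;0 0 -0.015 0;0 0 -0.03 0;0 0 -0.03 0;0 0 -0.015 0;0.04 0 0 0;0.04 0 0 0;0 0 0 0;0 0 0 0;0 0 0 0", hand=-0.3)

```text
clock: 67.03
tcp_pos: [0.4335, 0.3277, 0.1649]
orientation: [2.196, 2.245, -0.002]
contact_force: [0.0, -0.0, 0.1]
grip_width: 0.0554
gripper_force: 0.0
```

Run:
```python
from h import *
go(.4352,.3295,.0955,-1.5)
```

```text
t=67.03 tcp [0.4335 0.3277 0.1649] tilt [-0.0014 -0.0006] grip 0.0554  F [ 0.  -0.   0.1]
turn -0.2 then tx 0.0017 ty 0.0018 tz 0.0694
```

>>> arm_command(plan="0.0015 0.002 0.02 0;0 0 0.02 0;0 0 0.017 0;0 0 0.008 0;0 0 0.004 0;0 0 0 0;0 0 0 0")

```text
clock: 67.9
tcp_pos: [0.4356, 0.3311, 0.0968]
orientation: [2.195, 2.247, 0.002]
contact_force: [0.6, -0.1, 0.7]
grip_width: 0.0554
gripper_force: 0.0
```

>>> arm_command(plan="0 0 0 0;0 0 0 0;0 0 0 0;0 0 0 0;0 0 0 0;0 0 0 0;-0.006 0 0 0;-0.01 0 0 0;-0.01 0 0 0;-0.01 0 0 0;-0.01 0 0 0;-0.008 0 0 0;-0.004 0 0 0;-0.002 0 0 0;0 0 0 0;0 0 0 0", hand=1)

```text
clock: 69.9
tcp_pos: [0.4363, 0.271, 0.0969]
orientation: [-2.194, -2.248, -0.001]
contact_force: [-3.7, 1.1, 7.5]
grip_width: 0.0291
gripper_force: 31.5
```

>>> arm_command(plan="-0.002 0 0 0;-0.001 0 0 0;-0.001 0 0 0;-0.001 0 0 0;0 0 0 0;0 0 0 0")

```text
clock: 70.65
tcp_pos: [0.4363, 0.2707, 0.097]
orientation: [-2.188, -2.247, -0.011]
contact_force: [-3.4, 13.2, -2.2]
grip_width: 0.0292
gripper_force: 30.2
```

>>> arm_command(plan="0.003 0 0 0;0 0 0 0;0 0 0 0;0 0 0 0;0 0 0 0;0 0 -0.02 0;0 0 -0.03 0;0 0 -0.03 0;0 0 -0.04 0;0.06 0 -0.02 0;0.06 0 0 0;0.06 0 0 0;0 0 0 0;0 0 0 0;0 0 0 0", hand=-0.3)

```text
clock: 72.53
tcp_pos: [0.4333, 0.4464, 0.2359]
orientation: [2.196, 2.244, -0.001]
contact_force: [0.9, -0.8, 1.3]
grip_width: 0.0554
gripper_force: 0.0
```

Run:
```python
from h import *
q=cloud();p,d=eyes.grab_frame("top");go(.4369,.45,.2,0)
for n,(u0,u1,v0,v1) in {"top":(140,225,240,300),"side":(300,370,275,350)}.items():
    e=eyes.grab_frame(n)[1];vv,uu=np.mgrid[v0:v1,u0:u1];o,k=rays(n,np.c_[uu.ravel(),vv.ravel()]);X=(o+k*e[v0:v1,u0:u1].reshape(-1,1))*1000
    Y=X[(X[:,2]>92)&(X[:,2]<115)&(abs(X[:,0]-437)<25)&(abs(X[:,1]-290)<60)]; print(n,len(Y),len(Y) and (Y.mean(0),cv2.minAreaRect(Y[:,:2].astype(np.float32))))
cv2.imwrite("pics/f6.png",np.vstack([cv2.resize(p[100:320,100:420],None,fx=1.5,fy=1.5),cv2.resize(q[160:330,200:440],(480,255))])[:,:,::-1])
```

```text
top 36 161 x -12.9..16.0  y 65.0..96.7  z 35.3
top 36 178 x -13.5..15.1  y -98.2..-63.0  z 35.3
top 66 154 x -13.1..15.8  y 32.6..60.6  z 64.9
top 66 181 x -13.5..15.3  y -63.3..-30.3  z 65.0
top 96 333 x -13.3..15.0  y -29.5..28.4  z 95.1
side 36 39 x -17.5..-6.3  y -97.0..-37.3  z 36.6
t=72.67 tcp [0.4332 0.4469 0.2363] tilt [-0.0005  0.0006] grip 0.0553  F [-0.2  0.2  0.3]
turn 1.3 then tx 0.0031 ty 0.0037 tz 0.0363
top 95 (array([438.22373926, 267.74966609, 103.32043163]), ((437.9831848144531, 268.35626220703125), (27.220796585083008, 14.479249954223633), 1.3809043169021606))
side 56 (array([429.83033251, 271.04803066, 105.90435156]), ((433.4078063964844, 271.1446533203125), (26.27567481994629, 15.99183464050293), 2.492126226425171))
```

View pics/f6.png

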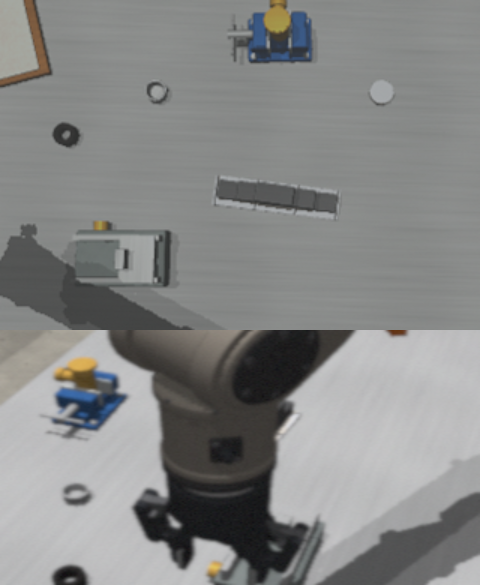

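The catch is shut with the fin at or slightly past its starting position. The wall stands, and the retainer, disc and nut are where they lay. I'm handing in.

```bash
python3 -c "
from bench import ticket
print(ticket.hand_in())"
```

```text
the job is handed in; nothing more can be done
None
```

I handed the job in: all six black blocks stand as a running-bond wall, placed to within about 2 mm by my camera measurements. After that the catch was slid open to its stop, the button pressed fully down and released, and the catch slid shut. The spring retainer, valve disc and adapter nut were left untouched; the hand-in returned no verdict.

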